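# Reset three tripped governor switches in order

## Task

Three governor safety switches on the bench have tripped and their steel reset plungers have popped up. With the fingertips, lightly press the plungers straight down one after another until each is fully home, where it stays: first the slim round pin, then the square cap, then the wide round disc. Do not pick up, tip or shove the loose switches, do not press hard, and leave the other parts where they are.

Things in the scene. Friction and masses are not known exactly. Their poses are not given: they have to be found in the camera images.
- pin_switch: loose governor switch; plunger head a slim round pin, 12 mm across: aluminium housing with black lid, 60 x 60 mm, 45 mm high (68 mm over its foot flange along x), 0.4 to 0.85 kg, upright on the bench; 14 mm grey cable gland on its +x side, 16 mm black collar 3 mm high on top. Origin: centre of the underside; z up. The three housings are alike, and which stands where changes
- pin_top (a point): centre of the top face of the steel plunger head of that switch (slim round pin, 12 mm across, 4 mm thick). It lies on the vertical axis through the middle of the housing, 62 mm above the bench when the plunger is fully up and 52 mm when fully home (then 7 mm above the housing's top face), and moves with the plunger
- pin_plunger (a joint): how far that plunger is pressed in, in m: 0 fully up, 0.010 fully home on its stop; starts popped up at 0 to 0.002. It slides straight down under about 3 N of friction, without a spring, and stays where it is left
- square_switch: loose governor switch; plunger head a square cap, 26 x 26 mm: aluminium housing with black lid, 60 x 60 mm, 45 mm high (68 mm over its foot flange along x), 0.4 to 0.85 kg, upright on the bench; 14 mm grey cable gland on its +x side, 16 mm black collar 3 mm high on top. Origin: centre of the underside; z up. The three housings are alike, and which stands where changes
- square_top (a point): centre of the top face of the steel plunger head of that switch (square cap, 26 x 26 mm, 4 mm thick). It lies on the vertical axis through the middle of the housing, 62 mm above the bench when the plunger is fully up and 52 mm when fully home (then 7 mm above the housing's top face), and moves with the plunger
- square_plunger (a joint): how far that plunger is pressed in, in m: 0 fully up, 0.010 fully home on its stop; starts popped up at 0 to 0.002. It slides straight down under about 3 N of friction, without a spring, and stays where it is left
- disc_switch: loose governor switch; plunger head a wide round disc, 42 mm across: aluminium housing with black lid, 60 x 60 mm, 45 mm high (68 mm over its foot flange along x), 0.4 to 0.85 kg, upright on the bench; 14 mm grey cable gland on its +x side, 16 mm black collar 3 mm high on top. Origin: centre of the underside; z up. The three housings are alike, and which stands where changes
- disc_top (a point): centre of the top face of the steel plunger head of that switch (wide round disc, 42 mm across, 4 mm thick). It lies on the vertical axis through the middle of the housing, 62 mm above the bench when the plunger is fully up and 52 mm when fully home (then 7 mm above the housing's top face), and moves with the plunger
- disc_plunger (a joint): how far that plunger is pressed in, in m: 0 fully up, 0.010 fully home on its stop; starts popped up at 0 to 0.002. It slides straight down under about 3 N of friction, without a spring, and stays where it is left
- brass_knob: loose brass knurled knob standing on its 18 mm wide, 10 mm high stem, head 34 mm across, 30 mm high over all; origin at the centre of its underside. Leave alone
- feeler_block: loose steel feeler gauge block, 86 x 22 x 16 mm (18 mm high at a pivot rivet), long along its x; origin at the centre of its underside. Leave alone
- pawl_arm: loose red-painted pawl arm, about 140 mm long along its x, 12 to 16 mm thick, with a round 36 mm boss at -x and a bent nose at +x; origin mid-length at its underside. Leave alone
- cover_plate: loose cast aluminium cover plate, 110 x 150 mm, 8 mm thick, round hub 15 mm high; origin at the centre of its underside. Leave alone
- bearing_ring: loose steel bearing ring, 52 mm outside, 28 mm bore, 16 mm high, lying flat; origin at the centre of its underside. Leave alone
- hex_bolt: loose dark hex bolt standing on its 24 mm head, 46 mm high; origin at the centre of its underside. Leave alone
Things that resemble listed ones, but are neither listed nor needed, are in the scene too. Leave any purple look-alike of the square_switch alone.

How it is judged (in metres and radians):
On the way, in this order (a step that is already met when the one before it is completed fails the run):
1. the slim pin is pressed home while the square cap and the disc are still up (value of joint pin_plunger above 0.0075 m and value of joint each of square_plunger, disc_plunger below 0.003 m), for 0.1 s.
2. the square cap is pressed home while the disc is still up (value of joint each of pin_plunger, square_plunger above 0.0075 m and value of joint disc_plunger below 0.003 m), for 0.1 s.
3. the wide disc is pressed home (value of joint each of pin_plunger, square_plunger, disc_plunger above 0.0075 m), for 0.1 s.
At the end, for the whole second after the job is handed in: All three plungers are pressed in by more than 7.5 of their 10 mm; every switch stands upright and at rest on the bench within 20 mm of where it began; no other part has moved by more than 20 mm (all of step 3 and height (world z) of each of pin_switch, square_switch, disc_switch below 0.004 m and angle between each of pin_switch, square_switch, disc_switch's own z axis and vertical below 0.05 rad and distance of each of pin_switch, square_switch, disc_switch, brass_knob, feeler_block, pawl_arm, cover_plate, bearing_ring, hex_bolt from where it was at the start of the episode below 0.02 m and linear speed of each of pin_switch, square_switch, disc_switch below 0.02 m/s); the robot touches nothing.
It fails at once if a switch is lifted (12 mm) or tipped (0.25 rad) (height (world z) of any of pin_switch, square_switch, disc_switch above 0.012 m or angle between any of pin_switch, square_switch, disc_switch's own z axis and vertical above 0.25 rad).
It fails at once if a switch is shoved by more than 20 mm (distance of any of pin_switch, square_switch, disc_switch from where it was at the start of the episode above 0.02 m).
It fails at once if a switch is pressed with more than 25 N (contact force between any of the fingers, the arm and pin_switch above 25 N or contact force between any of the fingers, the arm and square_switch above 25 N or contact force between any of the fingers, the arm and disc_switch above 25 N).
It fails at once if one of the other parts is moved by more than 20 mm (distance of any of brass_knob, feeler_block, pawl_arm, cover_plate, bearing_ring, hex_bolt from where it was at the start of the episode above 0.02 m).
It also fails if it takes over 48 s, if anything falls off the work surface, if the arm or the gripper's body presses on something with over 40 N, if the wrist force passes 120 N, or if a joint passes its speed limit or range.

## Robot

A 6-joint arm with a two-finger parallel gripper is mounted at the origin on the work surface. World frame = base frame: x ahead of the robot, y to its left, z up, the work surface at z = 0. Lengths are in mm, angles in rad, forces in N, time in s.
With the tool pointing down it reaches from about 350 to 775 mm from the base axis. Payload 7.3 kg.
Tool frame: the origin (TCP) lies at the very end of the fingers, on their centre line; the grasp point (between the pads) lies 19 mm behind it; z points along the fingers, y is the line along which they close (so a half turn about z gives the same grasp; the last joint's range is limited). The gripper opens to 92 mm and grips with 3 to 60 N. Pads are 19 mm wide; open, the fingers measure 130 mm over their backs; the gripper's body (75 mm by 190 mm) begins 47 mm behind the grasp point.
Start: joints at [-1.424, 0.342, 1.524, -0, 1.275, -0.146], TCP at [151.555, -502.669, 226.741] pointing down, gripper open.
Joint ranges: [-2.53, 2.53], [-0.77, 2.02], [0.04, 2.7], [-1, 4.14], [0.28, 2.66], [-3.11, 3.11]. Speed limits (rad/s): [2.57, 2.57, 3.14, 3.14, 3.14, 3.14].

## Interface

Orientations are given as [roll, pitch, yaw] about the fixed x, y, z axes, in that order (R = Rz(yaw) Ry(pitch) Rx(roll)).
In Python, from plant import bot gives the robot as it stands.
- The arm moves only by the tool jog_arm, never from a script. Its argument "targets" is a list of rows, each an object with "xyz": the shift along the tool's x, y, z as a fraction of full scale, a list of three; "spin": the turn about the tool's z as a fraction of full scale. In form: [{"xyz": [x, y, z], "spin": spin}, ...]. A call has exactly 10 rows; each row shifts and turns the commanded pose from where the row before left it, along the tool's axes as they then stand; what a row does not reach is not made up. Full scale, the value 1, is 80 mm for a shift and 0.1 rad for a turn. A row lasts 1/8 s, in which the tool goes at most 62.5 mm and 10.7 degrees, less where a joint would pass 70% of its speed; a pose out of reach is approached as far as the arm can. A call with a number of a shift or a turn outside -1 to 1 is refused whole. A call with a gripper value outside its range is refused whole. "gripper" is the opening in per cent of the stroke, from 0 (shut) to 100 (fully open), set as the call begins (left out, the last holds). The fingers move at their own pace and stop on an object; the grip force is fixed at half the most. Time passes only in rows, so rows that do not move let the fingers close, or fill a call up. It gives the time, the measured TCP pose, the force, the opening and the grip force at its end, in the units of the state.
- bot.get_obs(): the state, without advancing time (a new reading comes with each control period).
- bot.capture(name): name is "scene" or "top" or "wrist"; returns the picture (400x640x3 uint8, blue, green, red); there is no depth.
- bot.get_calibration(name): a dict with "vfov" (degrees; the focal length in pixels is half the picture's height over the tangent of half this angle, whatever the lens; pixels are square), "cx", "cy" (the principal point, pixels), "eye" and "rotation" of the camera in the world. Camera axes: x right, y down, z forward; pixel columns grow to the right and rows downward; lengths in mm; the calibration is good to about 2 mm. The wrist camera is an equidistant fisheye: a pixel r from the principal point sees the ray r / f radians off the axis. A picture is of the moment at which its call begins: read the wrist's pose just before it. get_calibration takes no time and is no camera call; for the wrist camera it gives the pose at the moment of the call.
- bot.close_job(): hands the job in; it is judged then, once.
The state is a dict: "time": time; "joint_positions": joint angles; "dq": joint speeds; "tau": joint torques, N m; "tool_pos": TCP position; "tcp_rot": TCP orientation; "contact_force": force on the tool from outside, world axes, zero at the start; "moment": the same for the moment, N m; "grip_width": finger opening in mm; "finger_force": force on a finger pad.
Only numpy, scipy, OpenCV 4.12 (cv2) and the standard library are available. Lean on these libraries where they do the work, as an engineer would, in place of code of your own. Each camera call takes 0.05 s, during which the arm holds its last target. There are 200 camera calls.

## Working session

There is one attempt and no reset: what is moved stays moved. The work goes in short steps, Python scripts to look and compute and a tool call to move; the robot and the scene stay as the last step left them, time stands still between calls to the robot, and variables do not carry over. Pictures are saved under pics/ and viewed, at most 10 in all, crops included, and the job is handed in when it is done.

Besides the shell and the picture viewer there is one more tool, called after "Call:" by a JSON object that holds its "method" and its "body". jog_arm: Moves the arm, as the interface text tells. Shift numbers are shares of 80 mm and turn numbers shares of 0.1 rad, none past 1 either way. Its arguments: {"type":"object","properties":{"targets":{"type":"array","items":{"type":"object","properties":{"xyz":{"type":"array","items":{"type":"number"}},"spin":{"type":"number"}}}},"gripper":{"type":"number"}},"required":["targets"]}

```bash
mkdir -p pics
python3 - <<'E'
from plant import bot
import cv2
for n in("scene","top"):
    cv2.imwrite(f"pics/{n}0.png",bot.capture(n)); c=bot.get_calibration(n); print(n,c)
o=bot.get_obs(); print(o["time"],o["tool_pos"],o["tcp_rot"],o["contact_force"],o["grip_width"])
E
```

```text
scene {'vfov': 49.82524208389533, 'cx': 323.804933195938, 'cy': 195.68478629612275, 'eye': array([1074.68748754, -268.41301913,  693.04009189]), 'rotation': array([-2.40155553,  0.00506601,  1.0834818 ])}
top {'vfov': 44.61566835931914, 'cx': 310.6995074496098, 'cy': 200.85701446038448, 'eye': array([ 439.30705737,   17.19566514, 1153.81954404]), 'rotation': array([-3.01734125, -0.00722355, -1.55812406])}
0.1 [ 151.50203153 -502.2763238   226.10517435] [-3.14018038e+00 -2.03893229e-04  2.92807135e-01] [ 0.40810966 -0.1320379   0.07177935] 92.1255221757438
```

View pics/top0.png

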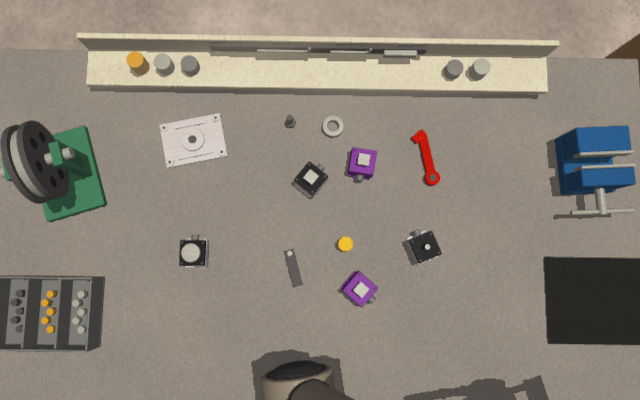

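View pics/scene0.png

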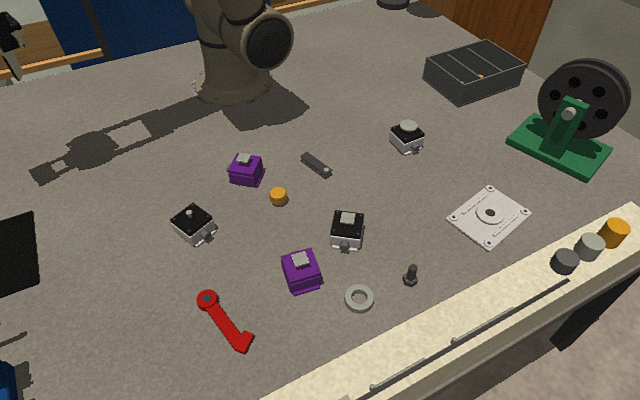

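The pin is at top (427,247) and the disc at (191,253). There are three square candidates: black/aluminium at (311,178), purple at (362,160) and purple at (360,289). The black/aluminium one fits and the purple ones are look-alikes. I'll confirm in an enlarged crop.

```bash
cat > h.py <<'E'
import numpy as np
from scipy.spatial.transform import Rotation as R
def ray(c,u,v,z,h=400):
    f=h/2/np.tan(np.radians(c["vfov"])/2)
    d=R.from_euler("xyz",c["rotation"]).apply([(u-c["cx"])/f,(v-c["cy"])/f,1]); e=np.array(c["eye"])
    return e+d*(z-e[2])/d[2]
E
python3 - <<'E'
import cv2,numpy as np
from plant import bot
from h import *
t=cv2.imread("pics/top0.png");s=cv2.imread("pics/scene0.png")
def cr(i,u,v): return cv2.resize(i[v-22:v+22,u-22:u+22],(264,264),interpolation=cv2.INTER_CUBIC)
cv2.imwrite("pics/m.png",np.vstack([np.hstack([cr(t,*p) for p in((427,247),(311,178),(191,253))]),np.hstack([cr(s,*p) for p in((190,215),(347,220),(406,130))])]))
ct=bot.get_calibration("top");cs=bot.get_calibration("scene")
for a,b in(((427,247),(190,213)),((311,177),(348,218)),((191,253),(407,126))):
    print(ray(ct,*a,61).round(1),ray(cs,*b,61).round(1))
E
```

```text
[ 475.4 -250.4   61. ] [ 481.6 -248.7   61. ]
[630.5  11.   61. ] [635.6  12.6  61. ]
[455.3 275.9  61. ] [460.6 272.7  61. ]
```

View pics/m.png

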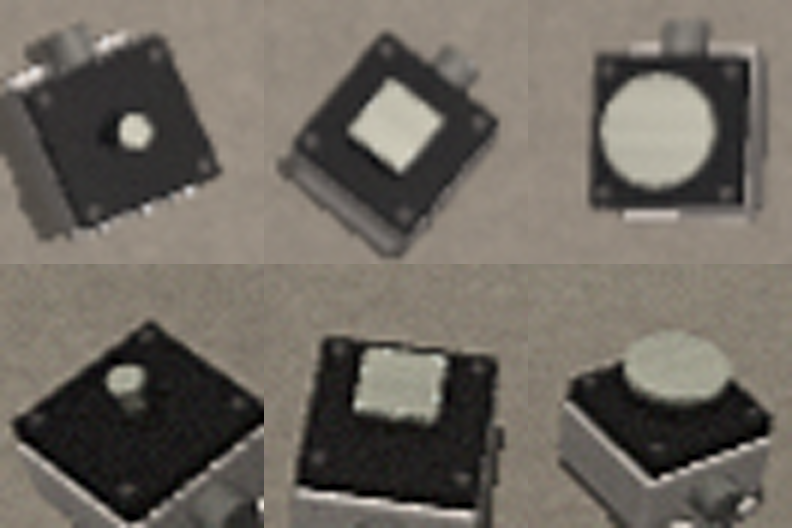

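All three targets have aluminium housings with black lids, and each head shape matches its description. Next I'll refine the positions and work out the moves.

```bash
cat >> h.py <<'E'
def go(p):
    from plant import bot
    o=bot.get_obs(); d=R.from_euler("xyz",o["tcp_rot"]).inv().apply(np.array(p)-o["tool_pos"])
    print(o["time"],o["tool_pos"].round(1),o["contact_force"].round(1),o["grip_width"],"tool delta",d.round(1),"frac",(d/80).round(3))
E
python3 - <<'E'
from plant import bot
from h import *
ct=bot.get_calibration("top");cs=bot.get_calibration("scene")
P=[]
for a,b in(((427.2,246.3),(188.5,211.5)),((310.7,176.2),(347.2,217.3)),((190.2,252.2),(408.3,124.7))):
    A,B=ray(ct,*a,61),ray(cs,*b,61);P.append((A+B)/2); print(A.round(1),B.round(1),P[-1].round(1))
go([*P[0][:2],120])
E
```

```text
[ 477.  -250.9   61. ] [ 476.5 -250.2   61. ] [ 476.7 -250.5   61. ]
[632.4  11.7  61. ] [633.3  12.2  61. ] [632.9  11.9  61. ]
[457.1 277.8  61. ] [458.  278.2  61. ] [457.5 278.   61. ]
0.1 [ 151.5 -502.3  226.1] [ 0.4 -0.1  0.1] 92.1255221757438 tool delta [ 384.  -147.   106.4] frac [ 4.801 -1.838  1.33 ]
```

Call:
{"method": "jog_arm", "body": {"gripper": 0, "targets": [{"xyz":[0.48,-0.184,0.1],"spin":0},{"xyz":[0.48,-0.184,0.1],"spin":0},{"xyz":[0.48,-0.184,0.1],"spin":0},{"xyz":[0.48,-0.184,0.1],"spin":0},{"xyz":[0.48,-0.184,0.1],"spin":0},{"xyz":[0.48,-0.184,0.1],"spin":0},{"xyz":[0.48,-0.184,0.1],"spin":0},{"xyz":[0.48,-0.184,0.1],"spin":0},{"xyz":[0.48,-0.184,0.1],"spin":0},{"xyz":[0.48,-0.184,0.1],"spin":0}]}}

```text
time: 1.35
tool_pos: [477.5, -249.8, 146.1]
tcp_rot: [-3.141, 0.0, 0.293]
contact_force: [-0.0, -0.2, -0.4]
grip_width: 0.9
finger_force: 0.0
```

Run:
```python
from h import *
go([476.7,-250.5,72])
```

```text
1.35 [ 477.5 -249.8  146.1] [-0.  -0.2 -0.4] 0.9221461072168046 tool delta [-1.   0.4 74.1] frac [-0.012  0.005  0.927]
```

Call:
{"method": "jog_arm", "body": {"targets": [{"xyz":[-0.012,0.005,0.25],"spin":0},{"xyz":[0,0,0.25],"spin":0},{"xyz":[0,0,0.2],"spin":0},{"xyz":[0,0,0.15],"spin":0},{"xyz":[0,0,0.1],"spin":0},{"xyz":[0,0,0.04],"spin":0},{"xyz":[0,0,0],"spin":0},{"xyz":[0,0,0],"spin":0},{"xyz":[0,0,0],"spin":0},{"xyz":[0,0,0],"spin":0}]}}

```text
time: 2.6
tool_pos: [476.0, -251.6, 67.7]
tcp_rot: [3.141, -0.0, 0.293]
contact_force: [0.5, -0.9, -0.5]
grip_width: 0.1
finger_force: 0.0
```

Run:
```python
from plant import bot
import cv2
cv2.imwrite("pics/w1.png",bot.capture("scene")[110:290,80:320].repeat(3,0).repeat(3,1))
from h import *
go([476.7,-250.5,53])
```

```text
2.65 [ 476.  -251.6   67.7] [-0.5  0.8  0. ] 0.3649236836181102 tool delta [ 1.  -0.9 14.7] frac [ 0.012 -0.011  0.184]
```

View pics/w1.png

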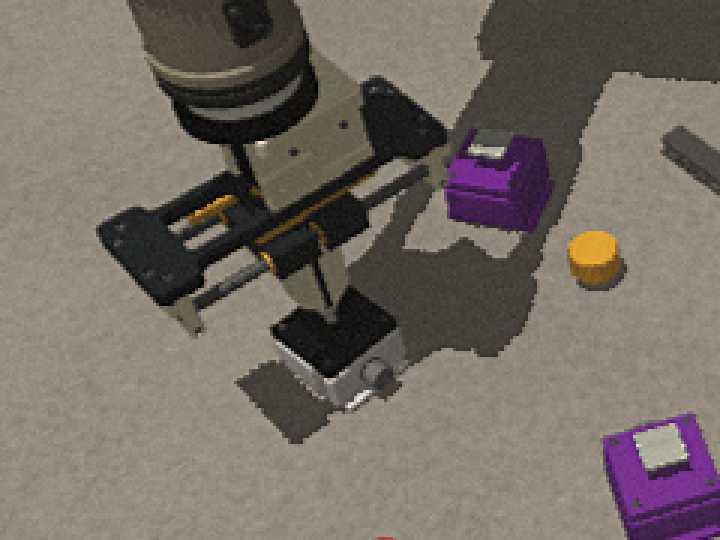

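The shut fingertips are right over the pin (crop 333,315). I'll press slowly.

Call:
{"method": "jog_arm", "body": {"targets": [{"xyz":[0.006,-0.005,0.015],"spin":0},{"xyz":[0,0,0.015],"spin":0},{"xyz":[0,0,0.015],"spin":0},{"xyz":[0,0,0.015],"spin":0},{"xyz":[0,0,0.015],"spin":0},{"xyz":[0,0,0.015],"spin":0},{"xyz":[0,0,0.015],"spin":0},{"xyz":[0,0,0.015],"spin":0},{"xyz":[0,0,0.015],"spin":0},{"xyz":[0,0,0.015],"spin":0}]}}

```text
time: 3.9
tool_pos: [476.3, -251.1, 55.5]
tcp_rot: [3.141, -0.0, 0.293]
contact_force: [-0.7, 0.3, 3.0]
grip_width: 0.1
finger_force: 1.5
```

Call:
{"method": "jog_arm", "body": {"targets": [{"xyz":[0,0,0.006],"spin":0},{"xyz":[0,0,0.006],"spin":0},{"xyz":[0,0,0.006],"spin":0},{"xyz":[0,0,0.006],"spin":0},{"xyz":[0,0,0.004],"spin":0},{"xyz":[0,0,0.004],"spin":0},{"xyz":[0,0,0],"spin":0},{"xyz":[0,0,0],"spin":0},{"xyz":[0,0,0],"spin":0},{"xyz":[0,0,0],"spin":0}]}}

```text
time: 5.15
tool_pos: [476.3, -251.1, 52.9]
tcp_rot: [3.142, 0.0, 0.293]
contact_force: [-0.9, 0.6, 2.6]
grip_width: 0.6
finger_force: 1.0
```

Run:
```python
from h import *
go([476.7,-250.5,52])
```

```text
5.15 [ 476.3 -251.1   52.9] [-0.9  0.6  2.6] 0.6293076078177761 tool delta [ 0.6 -0.4  0.9] frac [ 0.007 -0.005  0.011]
```

Call:
{"method": "jog_arm", "body": {"targets": [{"xyz":[0,0,0.003],"spin":0},{"xyz":[0,0,0.003],"spin":0},{"xyz":[0,0,0.003],"spin":0},{"xyz":[0,0,0.003],"spin":0},{"xyz":[0,0,0],"spin":0},{"xyz":[0,0,0],"spin":0},{"xyz":[0,0,0],"spin":0},{"xyz":[0,0,0],"spin":0},{"xyz":[0,0,0],"spin":0},{"xyz":[0,0,0],"spin":0}]}}

```text
time: 6.4
tool_pos: [476.3, -251.1, 52.1]
tcp_rot: [3.141, -0.0, 0.293]
contact_force: [-1.8, 1.8, 5.0]
grip_width: 0.3
finger_force: 2.5
```

The force is rising on the stop at z≈52, so the pin is home. I'll lift and travel to the square cap.

Call:
{"method": "jog_arm", "body": {"targets": [{"xyz":[0,0,-0.1],"spin":0},{"xyz":[0,0,-0.3],"spin":0},{"xyz":[0,0,-0.35],"spin":0},{"xyz":[0.4,-0.36,0],"spin":0},{"xyz":[0.4,-0.36,0],"spin":0},{"xyz":[0.4,-0.36,0],"spin":0},{"xyz":[0.4,-0.36,0],"spin":0},{"xyz":[0.4,-0.36,0],"spin":0},{"xyz":[0.4,-0.36,0],"spin":0},{"xyz":[0.4,-0.36,0],"spin":0}]}}

```text
time: 7.65
tool_pos: [633.2, 7.9, 112.0]
tcp_rot: [3.141, -0.0, 0.293]
contact_force: [-0.2, -0.9, -0.2]
grip_width: 0.8
finger_force: 0.0
```

Run:
```python
from plant import bot
import cv2
cv2.imwrite("pics/w2.png",bot.capture("scene")[110:290,120:400].repeat(2,0).repeat(2,1))
from h import *
go([632.9,11.9,67])
```

```text
7.7 [635.3  12.6 112.1] [-0.6  2.7  0.7] 0.41109747632666727 tool delta [-2.7  0.  45. ] frac [-0.033  0.     0.563]
```

View pics/w2.png

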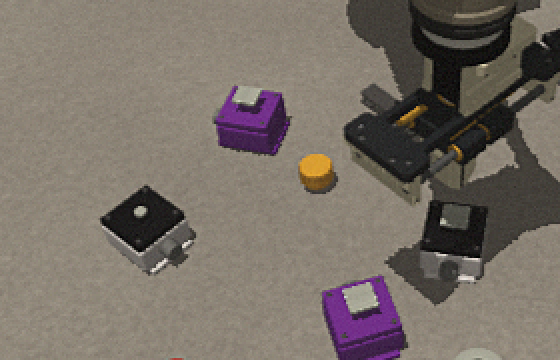

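The pin is now low at crop (140,212), and its switch has not moved. Next I'll go down to just above the square cap.

Call:
{"method": "jog_arm", "body": {"targets": [{"xyz":[-0.02,0,0.1],"spin":0},{"xyz":[0,0,0.2],"spin":0},{"xyz":[0,0,0.15],"spin":0},{"xyz":[0,0,0.08],"spin":0},{"xyz":[0,0,0.03],"spin":0},{"xyz":[0,0,0],"spin":0},{"xyz":[0,0,0],"spin":0},{"xyz":[0,0,0],"spin":0},{"xyz":[0,0,0],"spin":0},{"xyz":[0,0,0],"spin":0}]}}

```text
time: 8.95
tool_pos: [631.0, 6.2, 67.3]
tcp_rot: [3.141, -0.0, 0.293]
contact_force: [0.1, -1.0, 0.2]
grip_width: 0.5
finger_force: 0.0
```

Run:
```python
from h import *
go([632.9,11.9,55])
```

```text
8.95 [631.    6.2  67.3] [ 0.1 -1.   0.2] 0.4800796694240041 tool delta [ 3.4 -4.9 12.3] frac [ 0.043 -0.062  0.153]
```

Call:
{"method": "jog_arm", "body": {"targets": [{"xyz":[0.04,-0.06,0],"spin":0},{"xyz":[0,0,0.017],"spin":0},{"xyz":[0,0,0.017],"spin":0},{"xyz":[0,0,0.017],"spin":0},{"xyz":[0,0,0.017],"spin":0},{"xyz":[0,0,0.017],"spin":0},{"xyz":[0,0,0.017],"spin":0},{"xyz":[0,0,0.017],"spin":0},{"xyz":[0,0,0.017],"spin":0},{"xyz":[0,0,0.015],"spin":0}]}}

```text
time: 10.2
tool_pos: [632.7, 11.6, 55.1]
tcp_rot: [3.141, 0.0, 0.293]
contact_force: [0.3, -0.4, 2.4]
grip_width: 0.3
finger_force: 1.5
```

Call:
{"method": "jog_arm", "body": {"targets": [{"xyz":[0,0,0.006],"spin":0},{"xyz":[0,0,0.006],"spin":0},{"xyz":[0,0,0.006],"spin":0},{"xyz":[0,0,0.005],"spin":0},{"xyz":[0,0,0.005],"spin":0},{"xyz":[0,0,0.004],"spin":0},{"xyz":[0,0,0.003],"spin":0},{"xyz":[0,0,0.003],"spin":0},{"xyz":[0,0,0],"spin":0},{"xyz":[0,0,0],"spin":0}]}}

```text
time: 11.45
tool_pos: [632.7, 11.6, 52.2]
tcp_rot: [3.141, -0.0, 0.293]
contact_force: [-1.6, -1.1, 5.0]
grip_width: 0.4
finger_force: 2.1
```

The square cap is home too, with the same stop signature. I'll lift and travel to the disc.

Call:
{"method": "jog_arm", "body": {"targets": [{"xyz":[0,0,-0.1],"spin":0},{"xyz":[0,0,-0.3],"spin":0},{"xyz":[0,0,-0.35],"spin":0},{"xyz":[-0.162,-0.546,0],"spin":0},{"xyz":[-0.162,-0.546,0],"spin":0},{"xyz":[-0.162,-0.546,0],"spin":0},{"xyz":[-0.162,-0.546,0],"spin":0},{"xyz":[-0.162,-0.546,0],"spin":0},{"xyz":[-0.162,-0.546,0],"spin":0},{"xyz":[-0.162,-0.546,0],"spin":0}]}}

```text
time: 12.7
tool_pos: [456.8, 279.7, 112.4]
tcp_rot: [-3.141, -0.001, 0.293]
contact_force: [-0.2, 0.6, -0.2]
grip_width: 0.1
finger_force: 0.0
```

Call:
{"method": "jog_arm", "body": {"targets": [{"xyz":[0,0,0.1],"spin":0},{"xyz":[0,0,0.2],"spin":0},{"xyz":[0,0,0.15],"spin":0},{"xyz":[0,0,0.08],"spin":0},{"xyz":[0,0,0.02],"spin":0},{"xyz":[0,0,0],"spin":0},{"xyz":[0,0,0],"spin":0},{"xyz":[0,0,0],"spin":0},{"xyz":[0,0,0],"spin":0},{"xyz":[0,0,0],"spin":0}]}}

```text
time: 13.95
tool_pos: [457.6, 278.3, 68.1]
tcp_rot: [3.142, -0.0, 0.293]
contact_force: [-0.4, -0.4, -0.8]
grip_width: 0.3
finger_force: 0.0
```

Run:
```python
from plant import bot
import cv2
cv2.imwrite("pics/w3.png",bot.capture("scene")[50:270,310:530].repeat(2,0).repeat(2,1))
from h import *
go([457.5,278,55])
```

```text
14.0 [457.6 278.3  68.1] [-0.6 -0.2 -0.5] 0.0355810786115105 tool delta [-0.2  0.2 13.1] frac [-0.002  0.003  0.164]
```

View pics/w3.png

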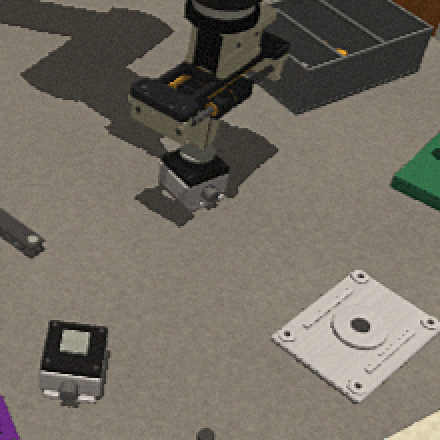

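The square cap sits low at crop (74,342), and the fingertips are over the disc at (197,150). I'll press the disc now.

Call:
{"method": "jog_arm", "body": {"targets": [{"xyz":[0,0,0.017],"spin":0},{"xyz":[0,0,0.017],"spin":0},{"xyz":[0,0,0.017],"spin":0},{"xyz":[0,0,0.017],"spin":0},{"xyz":[0,0,0.017],"spin":0},{"xyz":[0,0,0.017],"spin":0},{"xyz":[0,0,0.017],"spin":0},{"xyz":[0,0,0.017],"spin":0},{"xyz":[0,0,0.017],"spin":0},{"xyz":[0,0,0.01],"spin":0}]}}

```text
time: 15.25
tool_pos: [457.6, 278.2, 54.9]
tcp_rot: [3.141, 0.0, 0.293]
contact_force: [-0.0, -1.0, 3.0]
grip_width: 0.4
finger_force: 1.5
```

Call:
{"method": "jog_arm", "body": {"targets": [{"xyz":[0,0,0.006],"spin":0},{"xyz":[0,0,0.006],"spin":0},{"xyz":[0,0,0.006],"spin":0},{"xyz":[0,0,0.005],"spin":0},{"xyz":[0,0,0.005],"spin":0},{"xyz":[0,0,0.004],"spin":0},{"xyz":[0,0,0.003],"spin":0},{"xyz":[0,0,0.003],"spin":0},{"xyz":[0,0,0],"spin":0},{"xyz":[0,0,0],"spin":0}]}}

```text
time: 16.5
tool_pos: [457.6, 278.3, 52.0]
tcp_rot: [3.142, -0.0, 0.293]
contact_force: [-1.9, -1.0, 5.9]
grip_width: 0.8
finger_force: 2.5
```

The disc is home. I'll lift clear and check.

Call:
{"method": "jog_arm", "body": {"targets": [{"xyz":[0,0,-0.1],"spin":0},{"xyz":[0,0,-0.3],"spin":0},{"xyz":[0,0,-0.5],"spin":0},{"xyz":[0,0,-0.5],"spin":0},{"xyz":[0,0,-0.3],"spin":0},{"xyz":[0,0,0],"spin":0},{"xyz":[0,0,0],"spin":0},{"xyz":[0,0,0],"spin":0},{"xyz":[0,0,0],"spin":0},{"xyz":[0,0,0],"spin":0}]}}

```text
time: 17.75
tool_pos: [457.4, 278.2, 187.5]
tcp_rot: [3.141, 0.001, 0.293]
contact_force: [0.2, 0.1, 0.5]
grip_width: 0.7
finger_force: 0.0
```

Run:
```python
from plant import bot
import cv2,numpy as np
s=bot.capture("scene");a=cv2.imread("pics/scene0.png")
cr=lambda i,u,v: cv2.resize(i[v-25:v+25,u-25:u+25],(250,250),interpolation=cv2.INTER_CUBIC)
C=((190,218),(347,225),(406,133))
cv2.imwrite("pics/e.png",np.vstack([np.hstack([cr(i,*p) for p in C]) for i in(a,s)]))
```

```text
(no output)
```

View pics/e.png

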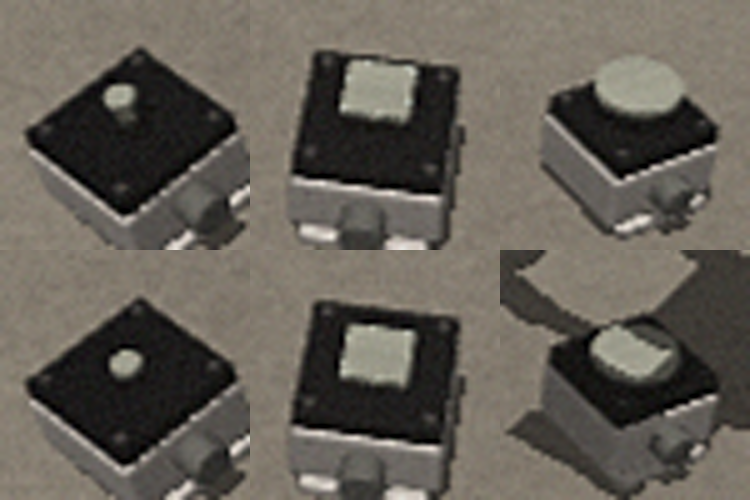

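All three heads sit lower than in the first picture (bottom row: pin (125,364), square (378,353), disc (633,350)), and the housings have not moved.

```bash
python3 -c "
from plant import bot
print(bot.close_job())"
```

```text
the job is handed in; nothing more can be done
None
```

I pressed the pin, then the square cap, then the disc home, with readings of at most about 6 N, and the three switches show no movement in the final picture; the job is handed in at about 18 of the 48 s, but no verdict came back.

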